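# Fit the agitator rod into the developing tank

### The arm

A 7-joint arm with a two-finger parallel gripper is mounted at the origin on the work surface; the furniture and walls round the work are solid. World frame = base frame: x ahead of the robot, y to its left, z up, the work surface at z = 0. Lengths are in mm, angles in rad, forces in N, time in s.
With the tool pointing down it reaches from about 400 to 875 mm from the base axis. Payload 6.5 kg.
Tool frame: the origin (TCP) lies midway between the tips of the shut fingers; the grasp point (between the pads) lies 19 mm behind it; z points along the fingers, y is the direction in which the jaws open and shut (so a half turn about z gives the same grasp; the last joint's range is limited). The gripper opens to 85 mm and grips with 20 to 120 N. Pads are 22 mm wide; open, the fingers measure 114 mm over their backs; the gripper's body (76 mm by 85 mm) begins 54 mm behind the grasp point. The pads swing forward as they close: fully open they stand 13 mm farther back than shut.
Start: joints at [-1.415, 0.536, -0.004, 1.538, 0.003, 1.067, -0.071], TCP at [142.987, 634.07, 231.29] pointing down, gripper open.
Joint ranges: [-2.7, 2.7], [-0.37, 2.16], [-1.27, 1.26], [0.24, 2.4], [-1.31, 4.45], [0.19, 1.91], [-2.76, 2.76]. Speed limits (rad/s): [2.39, 2.39, 3.14, 3.14, 3.14, 3.14, 3.14].

### API

Orientations are given as a unit quaternion [w, x, y, z].
In Python, from bench import readout, vision, job_done, nets gives the robot as it stands.
- The arm moves only by the shell command python3 -m crank 'ROWS' [FORCE]. ROWS is JSON, a list of rows, each an object of numbers: "tx", "ty", "tz": the shift along the tool's x, y, z in m; "wx", "wy", "wz": the turn, a rotation vector about the tool's x, y, z in rad; "claw": the finger opening in m, from 0 to 0.0854. A call has 1 to 5 rows; each row shifts and turns the commanded pose from where the row before left it, along the tool's axes as they then stand; what a row does not reach is not made up. A row lasts 1/12 s, in which the tool goes at most 41.7 mm and 7.16 degrees, less where a joint would pass 70% of its speed; a pose out of reach is approached as far as the arm can. A call with a gripper value outside its range is refused whole. The fingers move at their own pace and stop on an object; FORCE is the grip in N (left out, the last holds). Time passes only in rows, so rows that do not move let the fingers close. It gives the time, the measured TCP pose, the force and the opening at its end, in the units of the state.
- readout.read_state(): the state, without advancing time (a new reading comes with each control period).
- vision.snapshot(name): name is "scene" or "top" or "wrist"; returns the picture (420x560x3 uint8, red, green, blue); there is no depth.
- vision.get_calibration(name): a dict with "fov_y" (degrees; the focal length in pixels is half the picture's height over the tangent of half this angle, whatever the lens; pixels are square), "cx", "cy" (the principal point, pixels), "R" (3x3) and "t" (3): a world point X has camera coordinates R X + t; the wrist camera has in their place "T_tool_cam" (4x4, takes a point from camera to tool coordinates, whose origin is the TCP and whose axes are the flange's). Camera axes: x right, y down, z forward; pixel columns grow to the right and rows downward; lengths in mm; the calibration is good to about 2 mm. A picture is of the moment at which its call begins: read the wrist's pose just before it. get_calibration takes no time and is no camera call.
- job_done(): hands the job in, once; it reports no verdict.
Trained networks look in the newest picture that a camera, given by its name, has taken for a name from the list of things; names that differ only in an ending like _2 or _b are one class to them, and where a whole thing is asked for, a point or a joint stands for the part that bears it (a point fixed in the world has none). Each returns a list of dicts, best first, with "confidence" (0 to 1); they miss things now and then, are a little off and sometimes report something else, mostly with a low value. They report only what shows in the picture. A call takes as long as a camera call. They do not tell look-alikes from the thing itself.
- nets.spot_in(name, camera): "rect" ([left, top, width, height] as shares, 0 to 1, of the picture: columns of its width, rows of its height, round what is visible of it).
- nets.pinpoint(name, camera): "xy" ([column, row] as shares, 0 to 1, of the picture: columns of its width, rows of its height: a listed point, or the origin of a listed thing).
The state is a dict: "t": time; "joint_pos": joint angles; "joint_velocities": joint speeds; "tau": joint torques, N m; "eef_pos": TCP position; "eef_rot": TCP orientation; "wrist_force": force on the tool from outside, world axes, zero at the start; "ft_torque": the same for the moment, N m; "width": finger opening in mm.
Only numpy, scipy, OpenCV 4.12 (cv2) and the standard library are available. Lean on these libraries where they do the work, as an engineer would, in place of code of your own. Each camera call takes 0.05 s, during which the arm holds its last target. There are 200 camera calls.

### The job

Take the white agitator rod with the red paddle grip out of its rest and put it, foot first, down the centre tube of the black developing tank. Its cross-shaped foot must drop into the cross socket of the reel inside, which has stopped at an unknown angle out of sight, so feel for it by turning the rod, until the rod is fully home; then let go of it. Leave the two brown bottles and the film can as they are.

Things in the scene. Friction and masses are not known exactly. Their poses are not given: they have to be found in the camera images.
- rod: Loose agitator rod, 150 mm long, 90 g, upright in its rest. Origin: centre of the foot's end; z runs up the rod. 0 to 20 mm: foot of two crossed blades along x and y, 21.5 mm across, 6 mm thick, tapered to 19 by 4 mm over the lowest 3 mm. 20 to 104 mm: white round shaft, 22 mm diameter. 102 to 107 mm: red collar, 28 mm. 106 to 150 mm: red flat paddle, 36 mm wide (x), 14 mm thick (y).
- grip (a point): Point to grip on the rod, 130 mm above the foot's end, in the middle of the paddle; pinch the paddle along the rod's y axis.
- tank: Round developing tank, black with a grey ribbed lid rim, 101 mm high, 104 mm across, foot 112 mm, screwed to the bench. Origin: centre of its underside; z up. The lid is a shallow black funnel falling from the rim (z = 100 mm) to the mouth of a vertical centre tube (z = 86 mm, bore 25 mm), which runs down to the reel's socket.
- tube_mouth (a point): Centre of the tube's mouth at the bottom of the lid's funnel, 86 mm above the bench; the bore is 25 mm.
- socket_top (a point): Centre of the top of the reel's cross socket in the tank, 35 mm above the bench; slots 8.5 mm wide, 18 mm deep, four-fold symmetric. Its angle about z is unknown, unrelated to the tank's yaw and out of sight; the reel is stiff to turn. A foot that does not match stands on this top (35 mm); fully home the foot is at 17 mm above the bench. This point's axes do not show the socket's angle.
- rest: Fixed grey upright cup in which the rod stands: 60 mm high, 35 mm outside and 26 mm inside diameter, inner floor 8 mm above the bench, on a disc foot 68 mm across. Origin: centre of its underside on the bench.
- fixer: Brown bottle with black cap, 62 mm across, 115 mm high, standing by; not to be disturbed. Origin: centre of its underside.
- wetting: Small brown bottle with white cap, 43 mm across, 82 mm high, standing by; not to be disturbed. Origin: centre of its underside.
- can: White film can with black lid, 34 mm across, 51 mm high, standing by; not to be disturbed. Origin: centre of its underside.
Not all that is in view belongs to the job. What is shaped like the rod but pink is not meant.

How it is judged (in metres and radians):
At the end, for the whole second after the job is handed in: The rod stands released and at rest in the tank's centre tube, upright within 4.5 degrees, its foot within 5 mm of the tank's axis and at most 22 mm above the tank's underside (17 mm is fully home); the bottles and the film can are left where they stood (z of rod in the frame of tank below 0.022 m and horizontal distance between rod and tank below 0.005 m and angle between rod's own z axis and vertical below 0.08 rad and linear speed of rod below 0.02 m/s); the robot touches nothing.
It fails at once if the large brown bottle is shifted more than 25 mm or tipped (distance of fixer from where it was at the start of the episode above 0.025 m or angle between fixer's own z axis and vertical above 0.35 rad).
It fails at once if the small brown bottle is shifted more than 25 mm or tipped (distance of wetting from where it was at the start of the episode above 0.025 m or angle between wetting's own z axis and vertical above 0.35 rad).
It fails at once if the film can is shifted more than 25 mm or tipped (distance of can from where it was at the start of the episode above 0.025 m or angle between can's own z axis and vertical above 0.35 rad).
It also fails if it takes over 64 s, if anything falls off the work surface, if the arm or the gripper's body presses on something with over 40 N, if the wrist force passes 120 N, or if a joint passes its speed limit or range.

## Working session

There is one attempt and no reset: what is moved stays moved. The work goes in short steps, Python scripts to look and compute and a shell command to move; the robot and the scene stay as the last step left them, time stands still between calls to the robot, and variables do not carry over. Pictures are saved under pics/ and viewed, about 8 in all and at most 12, crops included, and the job is handed in when it is done.

```bash
ls; mkdir -p pics
python3 - <<'E'
from bench import readout, vision, nets
import cv2, json
s=readout.read_state(); print(s)
for c in ("scene","top"):
    im=vision.snapshot(c); cv2.imwrite(f"pics/{c}0.png",im[:,:,::-1])
    k=vision.get_calibration(c); print(c,k)
    for n in ("rod","grip","tank","tube_mouth","rest","fixer","wetting","can"):
        print(n,[( [round(a*b) for a,b in zip(d["xy"],(560,420))],round(d["confidence"],2)) for d in nets.pinpoint(n,c)])
print(vision.get_calibration("wrist"))
E
```

```text
pics
{'t': 0.0, 'joint_pos': array([-1.41521956,  0.53721286, -0.00444526,  1.53888434,  0.002577  ,
        1.06726147, -0.07121371]), 'joint_velocities': array([-2.92363357e-04,  1.55043350e-03,  4.98512087e-05,  4.00711915e-04,
        8.91709787e-04,  1.20140236e-03,  2.15734981e-03]), 'tau': array([ 6.33250438e-04, -5.83414543e+01,  1.04901206e+00, -2.59097028e+01,
        1.24785627e-02,  9.54613904e-03, -8.00477210e-06]), 'eef_pos': array([142.84427447, 633.46123456, 230.37837262]), 'eef_rot': array([-4.48123802e-05,  1.10634969e-01,  9.93860719e-01, -8.79036112e-04]), 'wrist_force': array([-0.06402373,  0.42446139, -0.84790083]), 'ft_torque': array([-0.02651523,  0.01292216,  0.04998658]), 'width': 85.29530162384475}
scene {'fov_y': 52.43268634477748, 'cx': 282.92460097271754, 'cy': 214.98784814443016, 'R': array([[ 0.84277327, -0.53820815,  0.00807492],
       [-0.21735154, -0.35399565, -0.90964025],
       [ 0.49243428,  0.76486539, -0.41531844]]), 't': array([-351.48783187,  175.91819411,  766.54756483])}
rod [([338, 288], 0.71)]
grip [([340, 225], 0.91), ([316, 207], 0.61
[... 454 characters left out ...]
7158755])}
rod [([364, 201], 0.74), ([320, 192], 0.47)]
grip [([319, 188], 0.56), ([368, 193], 0.52)]
tank [([240, 200], 0.74)]
tube_mouth [([233, 195], 0.96)]
rest [([316, 195], 0.79)]
fixer [([166, 172], 0.62)]
wetting [([170, 248], 0.65)]
can [([402, 229], 0.75)]
{'fov_y': 69.88156967177625, 'cx': 277.689744740881, 'cy': 208.5662348668986, 'T_tool_cam': array([[-8.38687480e-04, -9.60643015e-01, -2.77784619e-01,
         7.07862210e+01],
       [ 9.99999018e-01, -4.93811253e-04, -1.31148487e-03,
        -6.44155868e-01],
       [ 1.12269561e-03, -2.77785446e-01,  9.60642486e-01,
        -1.42574153e+02],
       [ 0.00000000e+00,  0.00000000e+00,  0.00000000e+00,
         1.00000000e+00]])}
```

Run:
```python
import cv2,numpy as np
a=cv2.imread("pics/scene0.png");b=cv2.imread("pics/top0.png")
a=a[120:370,170:430];b=b[100:350,140:440]
a=cv2.resize(a,None,fx=1.4,fy=1.4,interpolation=cv2.INTER_CUBIC);b=cv2.resize(b,None,fx=1.4,fy=1.4,interpolation=cv2.INTER_CUBIC)
cv2.imwrite("pics/both.png",np.hstack([a,b]));print(a.shape,b.shape)
```

```text
(350, 364, 3) (350, 420, 3)
```

View pics/both.png

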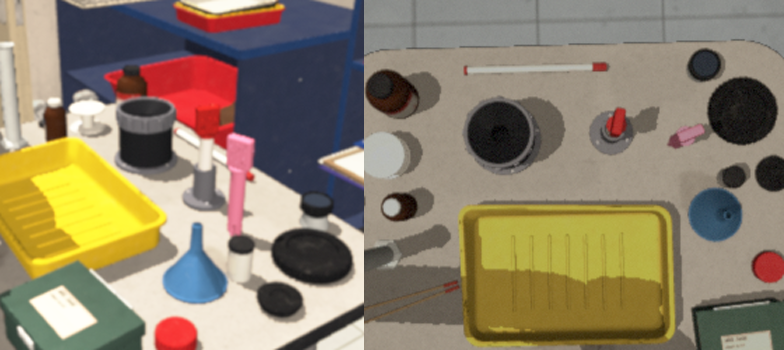

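Candidates for the rod: red paddle on white shaft in the grey cup (scene 318,208; top 322,187), and the pink look-alike (scene 341,230; top 370,197), plus the red-ended stick lying behind (top ~263,149). I choose the one in the grey rest.

```bash
cat > h.py <<'E'
import numpy as np
from bench import readout, vision, nets
from scipy.spatial.transform import Rotation as Ro
def pose():
    s=readout.read_state(); q=np.array(s["eef_rot"]); return np.array(s["eef_pos"]),Ro.from_quat(q[[1,2,3,0]])
def ray(cam,uv,ps=None):
    k=vision.get_calibration(cam); f=210/np.tan(np.radians(k["fov_y"]/2))
    d=np.array([(uv[0]-k["cx"])/f,(uv[1]-k["cy"])/f,1])
    if cam=="wrist":
        p,R=ps or pose(); T=np.array(k["T_tool_cam"]); return p+R.apply(T[:3,3]),R.apply(T[:3,:3]@d)
    R=np.array(k["R"]);t=np.array(k["t"]); return -R.T@t,R.T@d
def atz(cam,uv,z,ps=None):
    o,d=ray(cam,uv,ps); return o+d*(z-o[2])/d[2]
def proj(cam,X,ps=None):
    k=vision.get_calibration(cam); f=210/np.tan(np.radians(k["fov_y"]/2)); X=np.atleast_2d(X)
    if cam=="wrist":
        p,R=ps or pose(); T=np.array(k["T_tool_cam"]); c=(R.inv().apply(X-p)-T[:3,3])@T[:3,:3]
    else: c=X@np.array(k["R"]).T+np.array(k["t"])
    return np.c_[k["cx"]+f*c[:,0]/c[:,2],k["cy"]+f*c[:,1]/c[:,2]]
E
python3 - <<'E'
from h import *
np.set_printoptions(precision=1,suppress=True)
for n,z,t,s in [("rest",0,(316,195),(316,263)),("grip",138,(319,188),(316,207)),("paddletop",158,(322,187),None),("tank",0,(240,200),(271,234)),("mouth",86,(233,195),(277,201)),("can",0,(402,229),(339,318)),("fixer",0,(166,172),None),("wet",0,(170,248),(210,219)),("pinktop",150,(372,195),(342,220))]:
    print(n,atz("top",t,z),atz("scene",s,z) if s else "")
E
```

```text
rest [452.6 -74.    0. ] [453.3 -77.3   0. ]
grip [452.  -70.5 138. ] [441.9 -83.3 138. ]
paddletop [451.5 -74.6 158. ] 
tank [445.6  90.7   0. ] [441.5  93.    0. ]
mouth [448.   96.9  86. ] [457.   90.3  86. ]
can [ 375.  -256.2    0. ] [ 375.  -251.3   -0. ]
fixer [510.7 251.1   0. ] 
wet [345.3 243.7   0. ] [348.8 252.7   0. ]
pinktop [ 435.3 -167.2  150. ] [ 429.9 -178.3  150. ]
```

Run:
```python
from h import *
np.set_printoptions(precision=1,suppress=True)
b=atz("scene",(177,223),0);print(b, atz("top",(142,283),0))
for z in (150,200,250,300): print(z,proj("scene",b+[0,0,z]))
p,R=pose();print(p)
d=lambda v:R.inv().apply(v)/1000
print(d([277,-304,100])/10, d([32,-404,0])/10)
```

```text
[266.1 274.8   0. ] [271.6 304.7   0. ]
150 [[171.2 167.8]]
200 [[169.1 147.9]]
250 [[166.9 127.2]]
300 [[164.6 105.6]]
[143.  634.1 231.3]
[-0. -0. -0.] [-0. -0. -0.]
```

View pics/scene0.png

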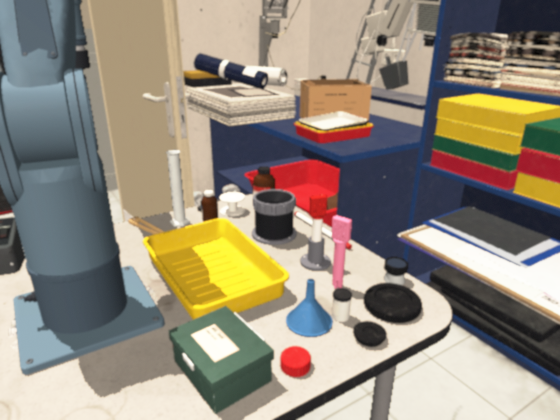

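The scene shows the robot at left, tank at (274,215), rod in grey rest (317,230), pink look-alike (341,250), and a tall measuring cylinder at (177,190), which the path will pass well clear of.

```bash
r='{"tx":-0.033,"ty":-0.023,"tz":-0.007}'
python3 -m crank '[{"tx":-0.033,"ty":-0.023,"tz":-0.007},{"tx":-0.033,"ty":-0.023,"tz":-0.007},{"tx":-0.033,"ty":-0.023,"tz":-0.007},{"tx":-0.033,"ty":-0.023,"tz":-0.007},{"tx":-0.033,"ty":-0.023,"tz":-0.007}]' 60
python3 -m crank '[{"tx":-0.033,"ty":-0.023,"tz":-0.007},{"tx":-0.033,"ty":-0.023,"tz":-0.007},{"tx":-0.033,"ty":-0.023,"tz":-0.007},{"tx":-0.033,"ty":-0.023,"tz":-0.007},{"tx":-0.033,"ty":-0.023,"tz":-0.007}]'
```

```text
invalid input at $[0]: expected keys tx, ty, tz, wx, wy, wz, claw
invalid input at $[0]: expected keys tx, ty, tz, wx, wy, wz, claw
```

```bash
python3 -m crank '[{"tx":-0.033,"ty":-0.023,"tz":-0.007,"wx":0,"wy":0,"wz":0,"claw":0.085},{"tx":-0.033,"ty":-0.023,"tz":-0.007,"wx":0,"wy":0,"wz":0,"claw":0.085},{"tx":-0.033,"ty":-0.023,"tz":-0.007,"wx":0,"wy":0,"wz":0,"claw":0.085},{"tx":-0.033,"ty":-0.023,"tz":-0.007,"wx":0,"wy":0,"wz":0,"claw":0.085},{"tx":-0.033,"ty":-0.023,"tz":-0.007,"wx":0,"wy":0,"wz":0,"claw":0.085}]' 60
python3 -m crank '[{"tx":-0.033,"ty":-0.023,"tz":-0.007,"wx":0,"wy":0,"wz":0,"claw":0.085},{"tx":-0.033,"ty":-0.023,"tz":-0.007,"wx":0,"wy":0,"wz":0,"claw":0.085},{"tx":-0.033,"ty":-0.023,"tz":-0.007,"wx":0,"wy":0,"wz":0,"claw":0.085},{"tx":-0.033,"ty":-0.023,"tz":-0.007,"wx":0,"wy":0,"wz":0,"claw":0.085},{"tx":-0.033,"ty":-0.023,"tz":-0.007,"wx":0,"wy":0,"wz":0,"claw":0.085}]'
```

```text
t: 1.32
eef_pos: [279.7, 484.1, 266.8]
eef_rot: [0.0, 0.111, 0.994, 0.0]
wrist_force: [2.1, 0.6, -0.1]
width: 85.1
t: 1.73
eef_pos: [415.4, 335.5, 302.0]
eef_rot: [0.0, 0.111, 0.994, 0.0]
wrist_force: [0.6, 0.3, -0.7]
width: 84.9
```

```bash
python3 -m crank '[{"tx":-0.012,"ty":-0.039,"tz":0,"wx":0,"wy":0,"wz":0,"claw":0.085},{"tx":-0.012,"ty":-0.039,"tz":0,"wx":0,"wy":0,"wz":0,"claw":0.085},{"tx":-0.012,"ty":-0.039,"tz":0,"wx":0,"wy":0,"wz":0,"claw":0.085},{"tx":-0.012,"ty":-0.039,"tz":0,"wx":0,"wy":0,"wz":0,"claw":0.085},{"tx":-0.012,"ty":-0.039,"tz":0,"wx":0,"wy":0,"wz":0,"claw":0.085}]'
python3 - <<'E'
from h import *
import cv2
ps=pose(); im=vision.snapshot("wrist"); cv2.imwrite("pics/w_tank.png",im[:,:,::-1])
for n,z in(("tube_mouth",86),("tank",0)): print(n,[(d["xy"],d["confidence"],atz("wrist",np.array(d["xy"])*[560,420],z,ps).round(1)) for d in nets.pinpoint(n,"wrist")])
print(ps[0])
E
python3 -m crank '[{"tx":-0.012,"ty":-0.039,"tz":0,"wx":0,"wy":0,"wz":0,"claw":0.085},{"tx":-0.012,"ty":-0.039,"tz":0,"wx":0,"wy":0,"wz":0,"claw":0.085},{"tx":-0.012,"ty":-0.039,"tz":0,"wx":0,"wy":0,"wz":0,"claw":0.085},{"tx":-0.012,"ty":-0.039,"tz":0,"wx":0,"wy":0,"wz":0,"claw":0.085},{"tx":-0.012,"ty":-0.039,"tz":0,"wx":0,"wy":0,"wz":0,"claw":0.085}]'
python3 - <<'E'
from h import *
import cv2
ps=pose(); im=vision.snapshot("wrist"); cv2.imwrite("pics/w_rod.png",im[:,:,::-1])
for n,z in(("grip",138),("rod",8),("rest",0)): print(n,[(np.array(d["xy"])*[560,420],d["confidence"],atz("wrist",np.array(d["xy"])*[560,420],z,ps).round(1)) for d in nets.pinpoint(n,"wrist")])
E
```

```text
t: 2.15
eef_pos: [429.8, 131.7, 301.5]
eef_rot: [0.0, 0.111, 0.994, 0.0]
wrist_force: [1.7, -0.4, -0.3]
width: 85.3
tube_mouth [([0.4468, 0.4662], 0.64, array([438.3,  94.3,  86. ])), ([0.4455, 0.485], 0.59, array([447.8,  91. ,  86. ]))]
tank [([0.4512, 0.4526], 0.89, array([449.2,  87.5,   0. ]))]
[429.77135166 131.74632256 301.54779652]
t: 2.72
eef_pos: [446.0, -70.2, 301.6]
eef_rot: [0.001, 0.109, 0.994, 0.0]
wrist_force: [0.4, 1.1, 0.0]
width: 85.2
grip [(array([184.688, 201.096]), 0.81, array([ 433.9, -168.8,  138. ])), (array([277.424, 200.382]), 0.6, array([454.5, -73.3, 138. ]))]
rod [(array([212.688, 176.4  ]), 0.7, array([ 431.4, -165.5,    8. ])), (array([273.504, 181.02 ]), 0.55, array([457.6, -80.1,   8. ]))]
rest [(array([274.792, 178.29 ]), 0.6, array([455.4, -77.7,   0. ]))]
```

View pics/w_rod.png

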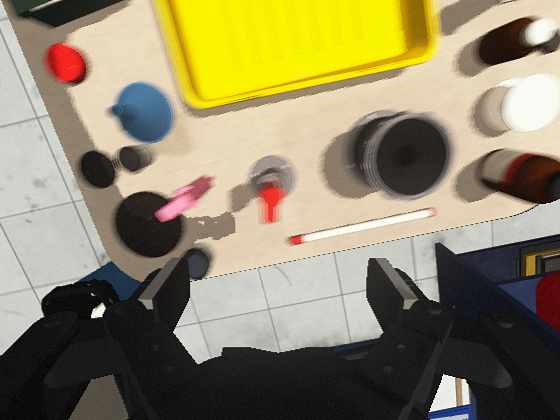

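Run:
```python
from h import *
import cv2
np.set_printoptions(precision=1,suppress=True)
vision.snapshot("wrist");ps=pose(); im=vision.snapshot("wrist"); cv2.imwrite("pics/w_rod2.png",im[:,:,::-1])
print(ps[0],readout.read_state()["joint_velocities"].round(3))
for n,z in(("grip",138),("rest",0),("tube_mouth",86),("tank",0)): print(n,[(np.array(d["xy"])*[560,420],round(d["confidence"],2),atz("wrist",np.array(d["xy"])*[560,420],z,ps)) for d in nets.pinpoint(n,"wrist")])
c=im[130:250,200:340,::-1]; cv2.imwrite("pics/crop1.png",cv2.resize(c,None,fx=5,fy=5,interpolation=cv2.INTER_CUBIC))
# red mask
hsv=cv2.cvtColor(im,cv2.COLOR_RGB2HSV); m=((hsv[...,0]<6)|(hsv[...,0]>174))&(hsv[...,1]>190)&(hsv[...,2]>60)
m[:, :230]=0;m[:,310:]=0;m[:150]=0;m[228:]=0
ys,xs=np.nonzero(m);print(xs.min(),xs.max(),ys.min(),ys.max(),xs.mean(),ys.mean())
```

```text
[446.  -68.2 301.2] [-0. -0. -0.  0.  0. -0.  0.]
grip [(array([181.7, 203.1]), 0.87, array([ 434.9, -170.4,  138. ])), (array([273.4, 200.4]), 0.76, array([453.2, -75.4, 138. ]))]
rest [(array([276.5, 180.3]), 0.64, array([458.5, -73.9,   0. ]))]
tube_mouth [(array([408.1, 158.1]), 0.81, array([450.8,  87.6,  86. ]))]
tank [(array([382.1, 150. ]), 0.57, array([448.6,  85.8,   0. ]))]
263 285 181 221 273.79545454545456 201.88286713286712
```

View pics/crop1.png

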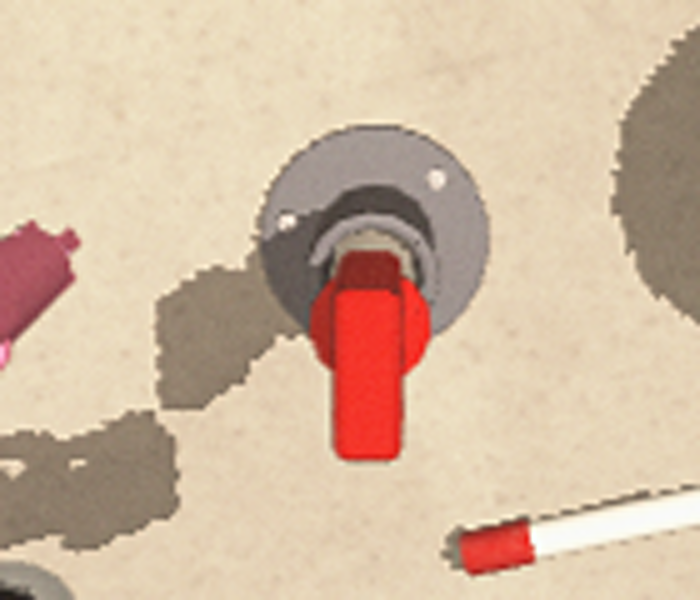

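Close crop: red paddle seen from above, its top face (crop 335–403 × 290–460) aligned with the image's vertical, i.e. with tool x; so no turn is needed.

Run:
```python
from h import *
np.set_printoptions(precision=4,suppress=True)
ps=pose()
px=lambda a,b:(200+a/5,130+b/5)
c=atz("wrist",px(368.5,375),158,ps); print(c)
for q in [(335,290),(403,290),(335,460),(401,460)]: print(atz("wrist",px(*q),158,ps))
print("disc",atz("wrist",px(374,240),4,ps)) 
e=ps[1].inv().apply(c-ps[0]); print(e, ps[1].apply([1,0,0]))
```

```text
[452.6476 -74.9999 158.    ]
[434.5367 -77.5497 158.    ]
[437.4153 -64.6654 158.    ]
[468.429  -85.4814 158.    ]
[471.3139 -72.5614 158.    ]
disc [453.6093 -75.7144   4.    ]
[ -8.1981  -4.9659 143.2544] [-0.9761  0.2174  0.0001]
```

```bash
python3 -m crank '[{"tx":-0.008,"ty":-0.005,"tz":0.02,"wx":0,"wy":0,"wz":0,"claw":0.055},{"tx":0,"ty":0,"tz":0.04,"wx":0,"wy":0,"wz":0,"claw":0.055},{"tx":0,"ty":0,"tz":0.04,"wx":0,"wy":0,"wz":0,"claw":0.055},{"tx":0,"ty":0,"tz":0.04,"wx":0,"wy":0,"wz":0,"claw":0.055},{"tx":0,"ty":0,"tz":0.03,"wx":0,"wy":0,"wz":0,"claw":0.055}]' 60
python3 -m crank '[{"tx":0,"ty":0,"tz":0.012,"wx":0,"wy":0,"wz":0,"claw":0.055},{"tx":0,"ty":0,"tz":0,"wx":0,"wy":0,"wz":0,"claw":0.055},{"tx":0,"ty":0,"tz":0,"wx":0,"wy":0,"wz":0,"claw":0.055}]'
python3 - <<'E'
from h import *
import cv2
im=vision.snapshot("wrist"); cv2.imwrite("pics/w3.png",im[:,:,::-1])
E
```

```text
t: 3.63
eef_pos: [451.2, -75.5, 128.7]
eef_rot: [-0.001, 0.11, 0.994, -0.0]
wrist_force: [-0.1, 0.5, -0.4]
width: 54.9
t: 3.88
eef_pos: [452.2, -76.0, 119.2]
eef_rot: [-0.001, 0.11, 0.994, -0.0]
wrist_force: [-0.5, -1.0, 0.2]
width: 55.0
```

View pics/w3.png

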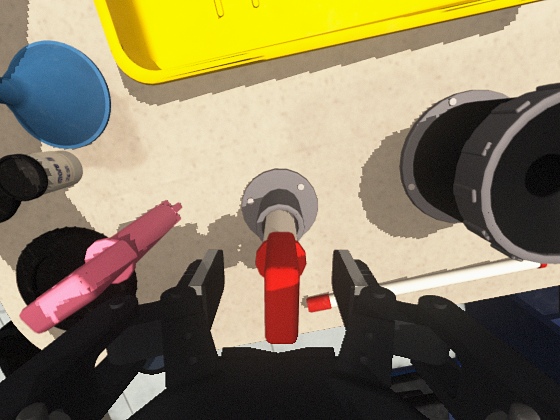

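The red paddle (282,290) stands centred between the pads (210 and 348), pink rod well outside. Close, then lift.

```bash
python3 -m crank '[{"tx":0,"ty":0,"tz":0,"wx":0,"wy":0,"wz":0,"claw":0.0},{"tx":0,"ty":0,"tz":0,"wx":0,"wy":0,"wz":0,"claw":0.0},{"tx":0,"ty":0,"tz":0,"wx":0,"wy":0,"wz":0,"claw":0.0},{"tx":0,"ty":0,"tz":0,"wx":0,"wy":0,"wz":0,"claw":0.0},{"tx":0,"ty":0,"tz":0,"wx":0,"wy":0,"wz":0,"claw":0.0}]' 60
python3 -m crank '[{"tx":0,"ty":0,"tz":0,"wx":0,"wy":0,"wz":0,"claw":0.0},{"tx":0,"ty":0,"tz":-0.01,"wx":0,"wy":0,"wz":0,"claw":0.0},{"tx":0,"ty":0,"tz":-0.02,"wx":0,"wy":0,"wz":0,"claw":0.0},{"tx":0,"ty":0,"tz":-0.02,"wx":0,"wy":0,"wz":0,"claw":0.0}]'
```

```text
t: 4.35
eef_pos: [453.2, -76.1, 120.2]
eef_rot: [0.001, 0.111, 0.994, 0.0]
wrist_force: [-1.6, 1.1, 7.8]
width: 13.3
t: 4.68
eef_pos: [451.9, -76.5, 170.2]
eef_rot: [-0.0, 0.111, 0.994, -0.0]
wrist_force: [-0.0, 0.5, 0.4]
width: 13.3
```

```bash
python3 -m crank '[{"tx":0,"ty":0,"tz":-0.04,"wx":0,"wy":0,"wz":0,"claw":0.0},{"tx":0,"ty":0,"tz":-0.04,"wx":0,"wy":0,"wz":0,"claw":0.0},{"tx":0.008,"ty":0.033,"tz":0,"wx":0,"wy":0,"wz":0,"claw":0.0},{"tx":0.008,"ty":0.033,"tz":0,"wx":0,"wy":0,"wz":0,"claw":0.0},{"tx":0.008,"ty":0.033,"tz":0,"wx":0,"wy":0,"wz":0,"claw":0.0}]'
python3 -m crank '[{"tx":0.008,"ty":0.033,"tz":0,"wx":0,"wy":0,"wz":0,"claw":0.0},{"tx":0,"ty":0,"tz":0,"wx":0,"wy":0,"wz":0,"claw":0.0},{"tx":0,"ty":0,"tz":0,"wx":0,"wy":0,"wz":0,"claw":0.0},{"tx":0,"ty":0,"tz":0,"wx":0,"wy":0,"wz":0,"claw":0.0}]'
python3 - <<'E'
from h import *
import cv2
np.set_printoptions(precision=1,suppress=True)
ps=pose(); im=vision.snapshot("wrist"); cv2.imwrite("pics/w4.png",im[:,:,::-1])
print(ps[0],readout.read_state()["joint_pos"])
for n,z in(("tube_mouth",86),("tank",0)): print(n,[(np.array(d["xy"])*[560,420],round(d["confidence"],2),atz("wrist",np.array(d["xy"])*[560,420],z,ps)) for d in nets.pinpoint(n,"wrist")])
E
```

```text
t: 5.1
eef_pos: [450.8, 26.3, 250.9]
eef_rot: [0.001, 0.112, 0.994, 0.0]
wrist_force: [1.5, 0.1, -1.8]
width: 13.0
t: 5.43
eef_pos: [450.0, 58.6, 249.6]
eef_rot: [0.0, 0.111, 0.994, -0.0]
wrist_force: [-0.8, -0.5, -0.7]
width: 13.5
[450.   58.6 249.6] [-0.6  0.2  0.4  2.  -0.1  0.9  1.2]
tube_mouth [(array([305.4, 181.9]), 0.73, array([445.4,  87.9,  86. ]))]
tank [(array([300.1, 171.3]), 0.57, array([448.2,  87.9,   0. ]))]
```

View pics/w4.png

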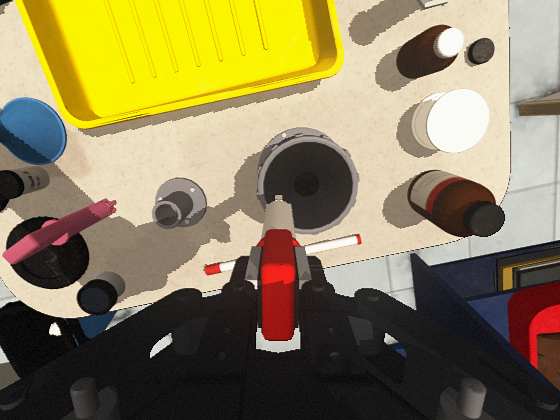

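Run:
```python
from h import *
import cv2
np.set_printoptions(precision=1,suppress=True)
ps=pose(); im=cv2.imread("pics/w4.png")
print("mouth",atz("wrist",(309,183),86,ps),"foot",atz("wrist",(279,197),137.4,ps))
print("foot pred px",proj("wrist",ps[0]+ps[1].apply([0,0,112.2]),ps))
g=cv2.convertScaleAbs(im[120:250,240:370],alpha=2.0)
cv2.imwrite("pics/crop2.png",cv2.resize(g,None,fx=4.5,fy=4.5,interpolation=cv2.INTER_CUBIC))
# outer rim & funnel circle predictions: project ring of r=52 at z=100 about guess, fit by edges
gray=cv2.cvtColor(im,cv2.COLOR_BGR2GRAY)
m=(gray<62).astype(np.uint8); n,l,s,c=cv2.connectedComponentsWithStats(m); k=l[180,330]
pts=np.argwhere(l==k)[:,::-1]; print(s[k],c[k])
cnt=cv2.findContours((l==k).astype(np.uint8),0,1)[0][0]; print(cv2.fitEllipse(cv2.convexHull(cnt)))
```

```text
mouth [447.5  90.6  86. ] foot [442.7  59.8 137.4]
foot pred px [[278.8 205.4]]
[ 264  142   88   87 5531] [309.8 182.9]
((307.5524597167969, 185.06588745117188), (85.80621337890625, 88.83983612060547), 60.64870834350586)
```

View pics/crop2.png

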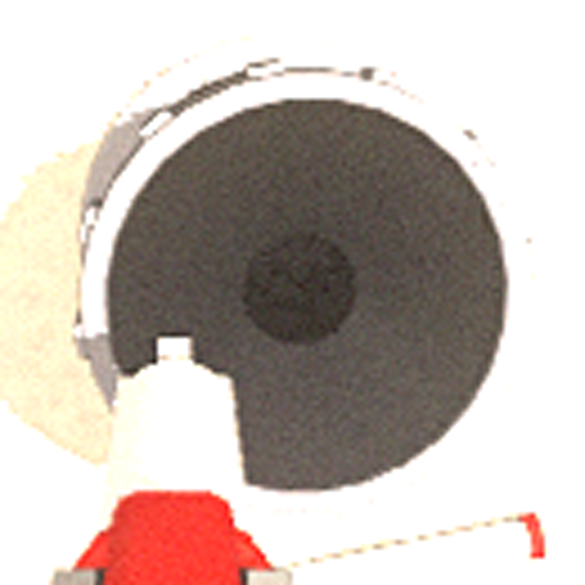

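Run:
```python
from h import *
np.set_printoptions(precision=1,suppress=True)
ps=pose()
for uv,z in (((306.9,184.2),86),((308.2,185.6),100),((307.55,185.1),100)):
    a=atz("wrist",uv,z,ps); print(a, ps[1].inv().apply(a-ps[0]))
```

```text
[448.3  88.2  86. ] [  8.5  29.2 163.4]
[446.9  88.5 100. ] [ 10.   29.2 149.4]
[446.2  88.  100. ] [ 10.5  28.5 149.4]
```

```bash
python3 -m crank '[{"tx":0.009,"ty":0.029,"tz":0,"wx":0,"wy":0,"wz":0,"claw":0.0},{"tx":0,"ty":0,"tz":0.02,"wx":0,"wy":0,"wz":0,"claw":0.0},{"tx":0,"ty":0,"tz":0.02,"wx":0,"wy":0,"wz":0,"claw":0.0},{"tx":0,"ty":0,"tz":0,"wx":0,"wy":0,"wz":0,"claw":0.0},{"tx":0,"ty":0,"tz":0,"wx":0,"wy":0,"wz":0,"claw":0.0}]'
python3 - <<'E'
from h import *
import cv2
ps=pose(); im=vision.snapshot("wrist"); cv2.imwrite("pics/w5.png",im[:,:,::-1])
g=cv2.convertScaleAbs(im[110:250,210:350,::-1],alpha=2.0)
cv2.imwrite("pics/crop3.png",cv2.resize(g,None,fx=4,fy=4,interpolation=cv2.INTER_CUBIC))
print(ps[0],"mouth px",proj("wrist",[447.5,88.3,86],ps),"foot",proj("wrist",ps[0]+ps[1].apply([0,0,112.2]),ps))
E
```

```text
t: 6.0
eef_pos: [447.1, 88.5, 209.0]
eef_rot: [-0.001, 0.112, 0.994, -0.001]
wrist_force: [1.0, -0.6, -1.3]
width: 13.3
[447.14404913  88.46803598 208.97202064] mouth px [[278.92142739 202.89079311]] foot [[278.81451056 205.41335715]]
```

View pics/crop3.png

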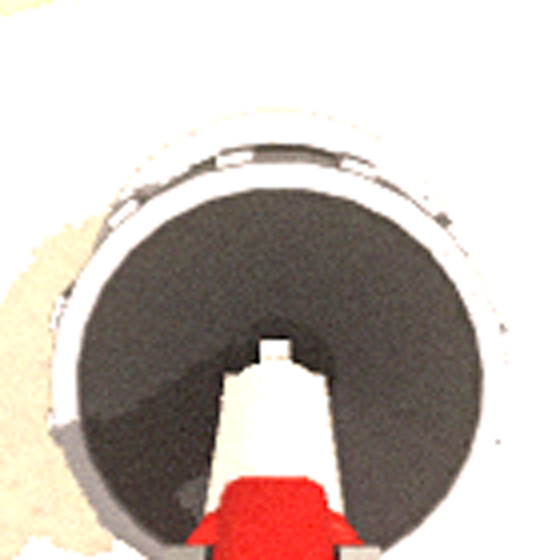

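The foot (crop 275,350) sits centred over the dark mouth (220–336). Going in step by step.

```bash
python3 -m crank '[{"tx":0,"ty":0,"tz":0.006,"wx":0,"wy":0,"wz":0,"claw":0.0},{"tx":0,"ty":0,"tz":0.005,"wx":0,"wy":0,"wz":0,"claw":0.0},{"tx":0,"ty":0,"tz":0.005,"wx":0,"wy":0,"wz":0,"claw":0.0},{"tx":0,"ty":0,"tz":0,"wx":0,"wy":0,"wz":0,"claw":0.0},{"tx":0,"ty":0,"tz":0,"wx":0,"wy":0,"wz":0,"claw":0.0}]'
python3 -m crank '[{"tx":0,"ty":0,"tz":0.005,"wx":0,"wy":0,"wz":0,"claw":0.0},{"tx":0,"ty":0,"tz":0.005,"wx":0,"wy":0,"wz":0,"claw":0.0},{"tx":0,"ty":0,"tz":0.005,"wx":0,"wy":0,"wz":0,"claw":0.0},{"tx":0,"ty":0,"tz":0,"wx":0,"wy":0,"wz":0,"claw":0.0}]'
```

```text
t: 6.47
eef_pos: [447.5, 89.6, 193.1]
eef_rot: [-0.0, 0.111, 0.994, -0.0]
wrist_force: [-0.9, -0.5, -0.9]
width: 13.3
t: 6.8
eef_pos: [447.0, 89.5, 177.2]
eef_rot: [-0.001, 0.111, 0.994, -0.0]
wrist_force: [-0.8, 0.0, -1.3]
width: 13.3
```

```bash
python3 -m crank '[{"tx":0,"ty":0,"tz":0.006,"wx":0,"wy":0,"wz":0,"claw":0.0},{"tx":0,"ty":0,"tz":0.006,"wx":0,"wy":0,"wz":0,"claw":0.0},{"tx":0,"ty":0,"tz":0.006,"wx":0,"wy":0,"wz":0,"claw":0.0},{"tx":0,"ty":0,"tz":0.006,"wx":0,"wy":0,"wz":0,"claw":0.0},{"tx":0,"ty":0,"tz":0,"wx":0,"wy":0,"wz":0,"claw":0.0}]'
python3 -m crank '[{"tx":0,"ty":0,"tz":0.002,"wx":0,"wy":0,"wz":0,"claw":0.0},{"tx":0,"ty":0,"tz":0.002,"wx":0,"wy":0,"wz":0,"claw":0.0},{"tx":0,"ty":0,"tz":0.002,"wx":0,"wy":0,"wz":0,"claw":0.0},{"tx":0,"ty":0,"tz":0,"wx":0,"wy":0,"wz":0,"claw":0.0}]'
```

```text
t: 7.22
eef_pos: [446.9, 89.5, 153.0]
eef_rot: [-0.001, 0.111, 0.994, -0.001]
wrist_force: [0.1, 0.4, -0.7]
width: 13.0
t: 7.55
eef_pos: [447.6, 89.7, 148.1]
eef_rot: [-0.0, 0.111, 0.994, -0.0]
wrist_force: [-0.3, -1.1, -0.5]
width: 13.4
```

```bash
python3 -m crank '[{"tx":0,"ty":0,"tz":0.001,"wx":0,"wy":0,"wz":0,"claw":0.0},{"tx":0,"ty":0,"tz":0.001,"wx":0,"wy":0,"wz":0,"claw":0.0},{"tx":0,"ty":0,"tz":0,"wx":0,"wy":0,"wz":0,"claw":0.0}]'
python3 -m crank '[{"tx":0,"ty":0,"tz":0.001,"wx":0,"wy":0,"wz":0,"claw":0.0},{"tx":0,"ty":0,"tz":0.0,"wx":0,"wy":0,"wz":0,"claw":0.0}]'
```

```text
t: 7.8
eef_pos: [448.2, 89.8, 147.0]
eef_rot: [0.0, 0.111, 0.994, 0.0]
wrist_force: [-2.6, -0.4, 7.5]
width: 13.3
t: 7.97
eef_pos: [448.6, 89.9, 146.8]
eef_rot: [0.001, 0.111, 0.994, 0.001]
wrist_force: [-3.6, 0.1, 17.7]
width: 13.1
```

```bash
for i in 1; do
python3 -m crank '[{"tx":0,"ty":0,"tz":0,"wx":0,"wy":0,"wz":0.06,"claw":0.0},{"tx":0,"ty":0,"tz":0,"wx":0,"wy":0,"wz":0.06,"claw":0.0},{"tx":0,"ty":0,"tz":0,"wx":0,"wy":0,"wz":0,"claw":0.0}]'
done
python3 -m crank '[{"tx":0,"ty":0,"tz":0,"wx":0,"wy":0,"wz":0.06,"claw":0.0},{"tx":0,"ty":0,"tz":0,"wx":0,"wy":0,"wz":0.06,"claw":0.0},{"tx":0,"ty":0,"tz":0,"wx":0,"wy":0,"wz":0,"claw":0.0}]'
```

```text
t: 8.22
eef_pos: [449.0, 90.1, 146.8]
eef_rot: [0.001, 0.172, 0.985, 0.001]
wrist_force: [-2.7, -0.2, 13.4]
width: 13.3
t: 8.47
eef_pos: [449.1, 90.1, 146.7]
eef_rot: [0.001, 0.23, 0.973, 0.001]
wrist_force: [-1.7, 0.4, 12.8]
width: 13.6
```

```bash
python3 -c "
from bench import readout
s=readout.read_state();print(s['joint_pos'],s['ft_torque'])"
```

```text
[-0.61030642  0.35550043  0.37672422  2.12099386 -0.20206781  0.695356
  1.00646272] [-0.1330245   0.5260336  -0.00513087]
```

```bash
python3 -m crank '[{"tx":0,"ty":0,"tz":0,"wx":0,"wy":0,"wz":0.06,"claw":0.0},{"tx":0,"ty":0,"tz":0,"wx":0,"wy":0,"wz":0.06,"claw":0.0},{"tx":0,"ty":0,"tz":0,"wx":0,"wy":0,"wz":0,"claw":0.0}]'
python3 -m crank '[{"tx":0,"ty":0,"tz":0,"wx":0,"wy":0,"wz":0.06,"claw":0.0},{"tx":0,"ty":0,"tz":0,"wx":0,"wy":0,"wz":0.06,"claw":0.0},{"tx":0,"ty":0,"tz":0,"wx":0,"wy":0,"wz":0,"claw":0.0}]'
```

```text
t: 8.72
eef_pos: [449.0, 90.2, 146.5]
eef_rot: [0.001, 0.288, 0.958, 0.001]
wrist_force: [-1.1, -0.5, 9.9]
width: 13.4
t: 8.97
eef_pos: [448.8, 90.2, 146.3]
eef_rot: [0.001, 0.345, 0.939, 0.001]
wrist_force: [-1.7, 0.5, 7.3]
width: 13.1
```

```bash
python3 -m crank '[{"tx":0,"ty":0,"tz":0.0005,"wx":0,"wy":0,"wz":0.06,"claw":0.0},{"tx":0,"ty":0,"tz":0,"wx":0,"wy":0,"wz":0.06,"claw":0.0},{"tx":0,"ty":0,"tz":0,"wx":0,"wy":0,"wz":0,"claw":0.0}]'
python3 -m crank '[{"tx":0,"ty":0,"tz":0,"wx":0,"wy":0,"wz":0.06,"claw":0.0},{"tx":0,"ty":0,"tz":0,"wx":0,"wy":0,"wz":0.06,"claw":0.0},{"tx":0,"ty":0,"tz":0,"wx":0,"wy":0,"wz":0,"claw":0.0}]'
```

```text
t: 9.22
eef_pos: [447.8, 89.9, 144.9]
eef_rot: [0.0, 0.4, 0.916, 0.0]
wrist_force: [0.3, -0.2, -1.3]
width: 13.2
t: 9.47
eef_pos: [447.7, 89.7, 144.8]
eef_rot: [0.0, 0.454, 0.891, -0.0]
wrist_force: [0.5, 0.6, -0.7]
width: 13.2
```

Force vanished and z dropped: over the slots. Lowering.

```bash
python3 -m crank '[{"tx":0,"ty":0,"tz":0.001,"wx":0,"wy":0,"wz":0,"claw":0.0},{"tx":0,"ty":0,"tz":0.001,"wx":0,"wy":0,"wz":0,"claw":0.0},{"tx":0,"ty":0,"tz":0,"wx":0,"wy":0,"wz":0,"claw":0.0}]'
python3 -c "
from bench import readout
s=readout.read_state();print(s['ft_torque'])"
```

```text
t: 9.72
eef_pos: [447.6, 89.7, 142.6]
eef_rot: [-0.0, 0.453, 0.892, -0.0]
wrist_force: [-0.2, 0.3, -0.9]
width: 13.2
[-0.00753353  0.0041635   0.00428008]
```

```bash
python3 -m crank '[{"tx":0,"ty":0,"tz":0.0015,"wx":0,"wy":0,"wz":0,"claw":0.0},{"tx":0,"ty":0,"tz":0.0015,"wx":0,"wy":0,"wz":0,"claw":0.0},{"tx":0,"ty":0,"tz":0,"wx":0,"wy":0,"wz":0,"claw":0.0}]'
python3 -m crank '[{"tx":0,"ty":0,"tz":0.0015,"wx":0,"wy":0,"wz":0,"claw":0.0},{"tx":0,"ty":0,"tz":0.0015,"wx":0,"wy":0,"wz":0,"claw":0.0},{"tx":0,"ty":0,"tz":0,"wx":0,"wy":0,"wz":0,"claw":0.0}]'
```

```text
t: 9.97
eef_pos: [447.5, 89.7, 139.5]
eef_rot: [-0.0, 0.453, 0.891, -0.0]
wrist_force: [-0.2, 0.5, -0.6]
width: 13.8
t: 10.22
eef_pos: [447.6, 89.7, 136.5]
eef_rot: [-0.0, 0.454, 0.891, -0.0]
wrist_force: [-0.7, 0.5, -0.2]
width: 13.2
```

```bash
python3 -m crank '[{"tx":0,"ty":0,"tz":0.002,"wx":0,"wy":0,"wz":0,"claw":0.0},{"tx":0,"ty":0,"tz":0.002,"wx":0,"wy":0,"wz":0,"claw":0.0},{"tx":0,"ty":0,"tz":0.002,"wx":0,"wy":0,"wz":0,"claw":0.0},{"tx":0,"ty":0,"tz":0,"wx":0,"wy":0,"wz":0,"claw":0.0}]'
python3 -m crank '[{"tx":0,"ty":0,"tz":0.001,"wx":0,"wy":0,"wz":0,"claw":0.0},{"tx":0,"ty":0,"tz":0.001,"wx":0,"wy":0,"wz":0,"claw":0.0},{"tx":0,"ty":0,"tz":0,"wx":0,"wy":0,"wz":0,"claw":0.0}]'
```

```text
t: 10.55
eef_pos: [447.5, 89.6, 130.4]
eef_rot: [-0.0, 0.454, 0.891, -0.0]
wrist_force: [0.4, 0.5, -0.6]
width: 13.6
t: 10.8
eef_pos: [448.0, 89.7, 129.2]
eef_rot: [0.0, 0.454, 0.891, 0.0]
wrist_force: [-1.4, -0.0, 5.2]
width: 13.3
```

Contact at 129.2, exactly 18 mm below the first: home. Release and retreat.

```bash
python3 -m crank '[{"tx":0,"ty":0,"tz":0,"wx":0,"wy":0,"wz":0,"claw":0.055},{"tx":0,"ty":0,"tz":0,"wx":0,"wy":0,"wz":0,"claw":0.055},{"tx":0,"ty":0,"tz":0,"wx":0,"wy":0,"wz":0,"claw":0.055},{"tx":0,"ty":0,"tz":0,"wx":0,"wy":0,"wz":0,"claw":0.055}]'
python3 -m crank '[{"tx":0,"ty":0,"tz":-0.01,"wx":0,"wy":0,"wz":0,"claw":0.055},{"tx":0,"ty":0,"tz":-0.03,"wx":0,"wy":0,"wz":0,"claw":0.055},{"tx":0,"ty":0,"tz":-0.04,"wx":0,"wy":0,"wz":0,"claw":0.055},{"tx":0,"ty":0,"tz":-0.04,"wx":0,"wy":0,"wz":0,"claw":0.055},{"tx":0,"ty":0,"tz":0,"wx":0,"wy":0,"wz":0,"claw":0.055}]'
python3 - <<'E'
from h import *
import cv2
vision.snapshot("wrist");ps=pose();im=vision.snapshot("wrist"); sc=vision.snapshot("scene")
print(ps[0],readout.read_state()["width"])
a=cv2.resize(im[:,:,::-1],(400,300)); b=cv2.resize(sc[120:330,180:400,::-1],(400,382)) 
cv2.imwrite("pics/end.png",np.hstack([cv2.copyMakeBorder(a,0,82,0,0,0),b]))
k="grip"; print([(np.array(d["xy"])*[560,420],d["confidence"]) for d in nets.pinpoint(k,"wrist")], proj("wrist",[447.5,89.3,147],ps), proj("scene",[447.5,89.3,167]),proj("scene",[447.5,89.3,119]))
E
```

```text
t: 11.13
eef_pos: [447.7, 89.7, 128.8]
eef_rot: [0.0, 0.454, 0.891, -0.0]
wrist_force: [-0.0, -0.8, 0.7]
width: 55.0
t: 11.55
eef_pos: [451.9, 90.1, 255.9]
eef_rot: [0.004, 0.454, 0.891, 0.005]
wrist_force: [1.5, 0.8, -0.6]
width: 55.0
[450.39007172  90.29980176 252.9660845 ] 55.21433519577353
[(array([127.008, 379.386]), 0.65)] [[274.32747085 205.43897663]] [[273.81418806 169.6230918 ]] [[273.83041491 189.03583427]]
```

View pics/end.png

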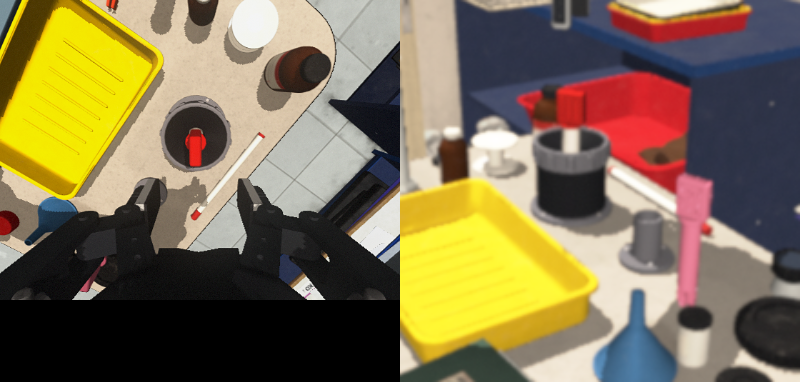

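The rod stands upright in the tank. Its paddle top is at scene (274.6,167), against (273.8,169.6) predicted for fully home. The bottles and can are in place.

```bash
python3 -c "
from bench import job_done
print(job_done())"
```

```text
the job is handed in; nothing more can be done
None
```

The rod is in the tank's centre tube, fully home in the reel's socket and released. I handed the job in at about 12 s of robot time.

- **Pick-up:** I took the red-paddled rod from its rest by the middle of the paddle and left the pink look-alike alone.
- **Finding the socket:** The foot first stood on the socket's top, with the TCP at about 147 mm. I turned it about 40° with light pressure until the force vanished and it dropped.
- **Seating:** I lowered it to a firm stop at a TCP height of 129.2 mm. That is 18 mm below the first contact, which matches the socket's depth, so the foot should be about 17 mm above the bench.
- **Last checks:** In the final pictures the rod stands upright and centred. Its paddle top is within 3 pixels of where a fully home rod should show. The bottles and the film can look undisturbed (by eye, not measured). The open gripper is well clear, about 85 mm above the rod.
- **What disagreed:** In the last wrist picture the grip detector's only report was off the rod (pixel 127,379), near the pink look-alike, so I ignored it. Estimates of the tank's position differed by up to 1 cm, and I used the close wrist view. The rod met no side force going down the tube.

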